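# Trial-fit a taper-shank mixer head and drift it free

### The arm

A 7-joint arm with a two-finger parallel gripper is mounted at the origin on a cart in front of the work surface, level with it; the furniture and walls round the work are solid. World frame = base frame: x ahead of the robot, y to its left, z up, the work surface at z = 0. Lengths are in m, angles in rad, forces in N, time in s.
With the tool pointing down it reaches from about 0.4 to 0.85 m from the base axis. Payload 4.5 kg.
Tool frame: the origin (TCP) lies on the centre line of the jaws, within the pads' length; the fingertips stand arm.tcp_to_tips ahead of it and the grasp point (between the pads) lies 3 mm ahead of it (arm.tcp_to_tips is the distance from the TCP to the fingertips, in m); z points along the fingers, y is the line along which they close (so a half turn about z gives the same grasp; the last joint's range is limited). The gripper opens to 85 mm and grips with 20 to 120 N. Pads are 22 mm wide; open, the fingers measure 114 mm over their backs; the gripper's body (76 mm by 85 mm) begins 54 mm behind the grasp point. The pads swing forward as they close: fully open they stand 13 mm farther back than shut.
Start: joints at [-1.144, 0.689, -0.195, 1.565, 0.157, 0.902, -0.215], TCP at [0.239, 0.577, 0.253] pointing down, gripper open.
Joint ranges: [-3.01, 3.01], [-0.46, 2.08], [-1.47, 1.51], [0.13, 2.56], [-1, 4.14], [0.04, 2.09], [-2.66, 2.66]. Speed limits (rad/s): [2.57, 2.57, 3.14, 3.14, 3.14, 3.14, 3.14].

### API

Orientations are given as a 3x3 rotation matrix whose columns are the frame's x, y, z axes.
In Python, from cell import arm, capture, search_frame, silhouettes, spot_point gives the robot as it stands.
- The arm moves only by the tool servo_tool, never from a script. Its argument "increments" is a list of rows, each a list of 4 numbers: the shift along the tool's x, y, z as a fraction of full scale, then the turn about the tool's z as a fraction of full scale. In form: [[dx, dy, dz, spin], ...]. A call has 1 to 5 rows; each row shifts and turns the commanded pose from where the row before left it, along the tool's axes as they then stand; what a row does not reach is not made up. Full scale, the value 1, is 0.02 m for a shift and 5 degrees for a turn. A row lasts 1/8 s, in which the tool goes at most 62.5 mm and 10.7 degrees, less where a joint would pass 70% of its speed; a pose out of reach is approached as far as the arm can. A call with a number of a shift or a turn outside -1 to 1 is refused whole. A call with a gripper value outside its range is refused whole. "claw" is the opening, from -1 (shut) to 1 (fully open), so that 0 is half open, set as the call begins (left out, the last holds). The fingers move at their own pace and stop on an object; "grip_force" is the grip in N (left out, the last holds). Time passes only in rows, so rows that do not move let the fingers close. It gives the time, the measured TCP pose, the force, the opening and the grip force at its end, in the units of the state.
- arm.state(): the state, without advancing time (a new reading comes with each control period).
- capture(name): name is "side" or "top" or "wrist"; returns a dict with "pixels" (480x640x3 uint8, blue, green, red), "z_map" (480x640 float32, m along the optical axis (not along the pixel's ray), 0 where there is no reading), "fx", "fy", "cx", "cy" (pixels), "camera_from_world" (4x4, takes a point from world to camera coordinates). Camera axes: x right, y up, looking along -z (the intrinsics and any distortion apply to the point x, -y, -z); pixel columns grow to the right and rows downward; lengths in m; the calibration is good to about 2 mm. A picture is of the moment at which its call begins.
- arm.hand_in(): hands the job in; it is judged then, once.
Trained networks look in a picture, given as the dict that the camera call returned (one of the last four; its "shot" number tells which), for a name from the list of things; names that differ only in an ending like _2 or _b are one class to them, and where a whole thing is asked for, a point or a joint stands for the part that bears it (a point fixed in the world has none). Each returns a list of dicts, best first, with "conf" (0 to 1); they miss things now and then, are a little off and sometimes report something else, mostly with a low value. They report only what shows in the picture. A call takes as long as a camera call. They do not tell look-alikes from the thing itself.
- search_frame(query, picture): "centre" ([column, row] in pixels, amid what is visible of it).
- silhouettes(query, picture): "mask" (480x640 bool, what is visible of it) and "centre" ([column, row] in pixels, amid what is visible of it).
- spot_point(query, picture): "centre" ([column, row] in pixels: a listed point, or the origin of a listed thing).
The state is a dict: "clock": time; "joint_pos": joint angles; "qvel": joint speeds; "tau": joint torques, N m; "tool_pos": TCP position; "eef_rot": TCP orientation; "wrist_force": force on the tool from outside, world axes, zero at the start; "wrist_torque": the same for the moment, N m; "grip_width": opening from 0.0 (shut) to 1.0 (fully open); "finger_force": force on a finger pad.
Only numpy, scipy, OpenCV 4.12 (cv2) and the standard library are available. Lean on these libraries where they do the work, as an engineer would, in place of code of your own. Each camera call takes 0.05 s, during which the arm holds its last target. There are 200 camera calls.

### The job

Trial-fit the spare tube-mixer head in the fitting block: take it from its rest, lower the taper into the bore, turn it under a gentle push until its tang drops into the sprung driver, press it fully home so that its collar is down on the block, and let go. Then free it the proper way: with your hands off the head, drive the steel wedge through the block's cross slot, from the side with the long foot, until the head has jumped up loose on the thick part of the wedge, and leave both there, the head upright in the bore. Neither bottom the driver spring nor wrench the tang once it has dropped in, and leave the things round about alone.

Things in the scene. Friction and masses are not known exactly. Their poses are not given: they have to be found in the camera images.
- block: Fitting block, fixed: bare steel tower 56 x 56 mm on a dark steel foot plate 10 mm thick, top 86 mm above the worktop. Origin: on the worktop under the bore's axis; z up; x is the way the wedge is driven. The foot plate reaches 117 mm behind the axis (-x, the long side), 57 mm ahead, and is 90 mm wide in y.
- block_mouth (a point): Centre of the bore's mouth on the tower's top. The bore is vertical, 26 mm wide, 22 mm from 20 mm down. Four sprung brass shoes in it grip the taper over the last 8 mm of its way; seating the head against them takes about 5 to 15 N.
- block_slot (a point): Middle of the lower edge of the cross slot at the face where the wedge goes in: 28 mm behind the bore's axis (block -x), 10 mm above the worktop, level with the foot plate. The slot runs right through the tower along x, 20 mm wide and 26 mm high.
- driver (a joint): How far the sprung driver in the bore is pushed down, m: 0 = up, 0.008 = at its stop. About 3 N starts it, then 1.2 N per mm. A tang that is not lined up meets it with the collar 22 mm above the tower's top and has it at the stop at 14 mm. It returns to 0 when the tang drops in.
- head: Mixer head, about 220 g, hanging upright in the rest at first. Origin: centre of the collar's underside; z up. Collar 36 mm across, 5 mm thick; grey grip block from z = 9 to 41 mm, 40 mm long in x, 28 mm wide in y (hold it by the faces that look to +y and -y). Below, a steel taper 24 mm across at the collar, 16 mm at z = -40 mm. Home, the origin is at block_mouth.
- rest: White plastic rest, fixed, 70 x 70 x 72 mm, with a 30 mm hole in its top, where the head hangs. Origin: centre of the underside.
- wedge: Steel wedge, about 200 g, lying flat on the worktop. Origin: on its underside, below the centre of the upright grip; x points to the nose, z up. Bar 11 mm wide, underside flat: 24.5 mm high from the grip to x = 95 mm, then the top slopes evenly down to 7 mm at the nose, x = 165 mm, which narrows to 7 mm over its last 10 mm.
- wedge_tip (a point): The wedge's nose, on its underside. Its slope meets the tang with the nose about 15 to 25 mm past the bore's axis; driving it on takes about 5 to 20 N; the head stands on the full height with the nose 75 to 85 mm past the axis.
- stain_bottle: Small dropper bottle 33 x 33 x 88 mm, a bystander. Origin: centre of the underside.
- timer: Digital timer 64 x 70 x 19 mm, a bystander. Origin: centre of the underside.
- vial: Small lidded vial 33 x 28 x 60 mm, a bystander. Origin: centre of the underside.
- driver_seat (a point): Point on the bore's axis, 44 mm above the worktop, where the sprung driver's top stands when up. The driver has a slot across it, 9.5 mm wide, for the tang. The slot's direction cannot be seen: anywhere within 0.6 rad either side of the block's x axis. It does not turn with the head, but springs up round the tang when the two line up within about 0.2 rad.
- head_tang (a point): Lower end of the head's flat tang, 64 mm below the head's origin. The tang is 24 mm long, 14 mm wide in the head's x and 6 mm thick in its y; it may go in either way round. When the head is home it hangs 12 mm above the foot plate.
- wedge_grip (a point): On the wedge's upright grip, 45 mm above its underside: a dark block 26 mm in the wedge's x, 14 mm wide in y, 60 mm high.
There are look-alikes about, which are no part of the job. What is shaped like the head but pink or red is not meant.

How it is judged:
By the outcome, as a careful person would: the job done as asked, in the order asked, and still so for the second after the job is handed in, with the robot touching nothing.
It also fails if it takes over 72 s, if anything falls off the work surface, if the arm or the gripper's body presses on something with over 40 N, if the wrist force passes 120 N, or if a joint passes its speed limit or range.

## Working session

There is one attempt and no reset: what is moved stays moved. The work goes in short steps, Python scripts to look and compute and a tool call to move; the robot and the scene stay as the last step left them, time stands still between calls to the robot, and variables do not carry over. Pictures are saved under pics/ and viewed, at most 10 in all, crops included, and the job is handed in when it is done.

Besides the shell and the picture viewer there is one more tool, called after "Call:" as a command line: name --pt "numbers of a row" for each row, then --argument value for the rest. servo_tool: Moves the arm, as the interface text tells. Its arguments: {"type":"object","properties":{"increments":{"type":"array"},"claw":{"type":"number"},"grip_force":{"type":"number"}},"required":["increments"]}

```bash
mkdir -p pics; ls
cat > h.py <<'E'
import numpy as np, cv2
from cell import arm, capture, search_frame, silhouettes, spot_point
def world(p,uv,r=2):
    u,v=[int(round(a)) for a in uv]
    z=p["z_map"][max(0,v-r):v+r+1,max(0,u-r):u+r+1]; z=z[z>0]
    d=float(np.median(z)) if z.size else 0
    c=np.array([(uv[0]-p["cx"])/p["fx"]*d,-(uv[1]-p["cy"])/p["fy"]*d,-d,1])
    return (np.linalg.inv(p["camera_from_world"])@c)[:3]
def ray_z(p,uv,z):
    T=np.linalg.inv(p["camera_from_world"]); d=T[:3,:3]@np.array([(uv[0]-p["cx"])/p["fx"],-(uv[1]-p["cy"])/p["fy"],-1]); o=T[:3,3]
    return o+d*(z-o[2])/d[2]
def cloud(p,mask=None):
    z=p["z_map"]; v,u=np.nonzero((z>0)&(mask if mask is not None else True)); d=z[v,u]
    c=np.stack([(u-p["cx"])/p["fx"]*d,-(v-p["cy"])/p["fy"]*d,-d,np.ones_like(d)])
    return (np.linalg.inv(p["camera_from_world"])@c)[:3].T,u,v
E
cat > a.py <<'E'
from h import *
np.set_printoptions(precision=4,suppress=True)
s=arm.state(); print(s, arm.tcp_to_tips)
for n in ["top","side"]:
    p=capture(n); cv2.imwrite(f"pics/{n}0.png",p["pixels"])
    print(n,[k for k in p], p["fx"],p["cx"],p["cy"]); print(p["camera_from_world"])
    for q in ["block","head","rest","wedge","stain_bottle","timer","vial"]:
        for m in silhouettes(q,p)[:3]:
            if m["conf"]>.2:
                P,_,_=cloud(p,m["mask"]); print(q,round(m["conf"],2),np.round(m["centre"]),np.percentile(P,[3,50,97],axis=0).round(3).tolist())
    for q in ["block_mouth","block_slot","head","wedge","wedge_tip","wedge_grip","head_tang"]:
        for m in spot_point(q,p)[:3]:
            if m["conf"]>.2: print(q,round(m["conf"],2),np.round(m["centre"]),world(p,m["centre"]))
E
python3 a.py
```

```text
pics
{'clock': 0.0, 'joint_pos': array([-1.1442,  0.69  , -0.1945,  1.5664,  0.1573,  0.9025, -0.2151]), 'qvel': array([-0.0002, -0.001 , -0.0004, -0.0002, -0.0016,  0.0007,  0.0004]), 'tau': array([  0.0009, -53.9602,  -1.2658, -15.8539,   0.0092,   0.0095,
        -0.    ]), 'tool_pos': array([0.239 , 0.5768, 0.2525]), 'eef_rot': array([[-0.9239,  0.3827, -0.0006],
       [ 0.3827,  0.9239, -0.0018],
       [-0.0001, -0.0018, -1.    ]]), 'wrist_force': array([-0.082 , -0.0657, -0.5048]), 'wrist_torque': array([ 0.0016,  0.0337, -0.0077]), 'finger_force': 0.0, 'grip_width': 0.9969569780939453} 0.022
top ['pixels', 'z_map', 'fx', 'fy', 'cx', 'cy', 'camera_from_world', 'shot'] 543.9027266920041 318.64254451518934 237.24307231339603
[[-0.0045 -1.      0.0086 -0.0724]
 [ 0.991  -0.0034  0.1337 -0.5049]
 [-0.1337  0.0091  0.991  -1.3067]
 [ 0.      0.      0.      1.    ]]
block 0.61 [253. 248.] [[0.431, 0.012, 0.003], [0.489, 0.089, 0.01], [0.55, 0.169, 0.087]]
block 0.6 [356. 270.] [[0.409, -0.242, 0.007], [0.429, -0.169, 0.022], [0.448, -0.084, 0.059]]
head 0.7 [461. 278.] [[0.385, -0
[... 2325 characters left out ...]
.62 [354. 238.] [[0.408, -0.243, -0.0], [0.425, -0.178, 0.02], [0.448, -0.081, 0.059]]
block_mouth 0.97 [299. 291.] [0.5069 0.1087 0.0758]
block_mouth 0.64 [359. 218.] [ 0.419  -0.2231  0.054 ]
block_slot 0.62 [308. 314.] [0.4836 0.1428 0.054 ]
head 0.75 [371. 195.] [ 0.3951 -0.2983  0.0791]
head 0.69 [373. 181.] [ 0.3933 -0.324   0.1074]
head 0.52 [338. 185.] [ 0.4831 -0.3366  0.0817]
wedge 0.66 [360. 231.] [ 0.4141 -0.212   0.0224]
wedge_tip 0.92 [340. 270.] [ 0.4487 -0.0713  0.002 ]
wedge_tip 0.21 [344. 408.] [0.4016 0.3051 0.0176]
wedge_grip 0.82 [361. 218.] [ 0.4157 -0.2228  0.0545]
head_tang 0.83 [368. 216.] [ 0.3991 -0.3248  0.0052]
head_tang 0.55 [359. 217.] [ 0.419  -0.2236  0.0562]
```

```bash
cd pics; python3 -c "
import cv2
a=cv2.imread('top0.png')[130:340,120:520];cv2.imwrite('t1.png',cv2.resize(a,None,fx=2,fy=2,interpolation=cv2.INTER_CUBIC))
a=cv2.imread('side0.png')[120:460,160:560];cv2.imwrite('s1.png',cv2.resize(a,None,fx=1.75,fy=1.75,interpolation=cv2.INTER_CUBIC))"
```

```text
(no output)
```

View pics/t1.png

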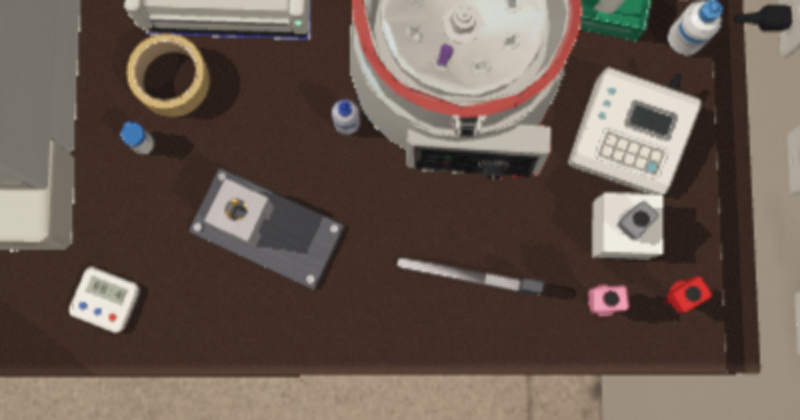

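View pics/s1.png

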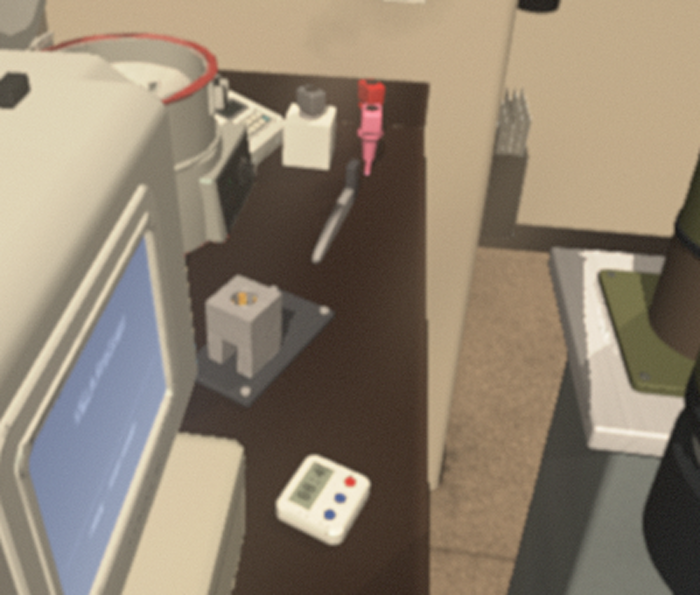

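Top crop (2×, offset 120,130): grey head in the white rest at full px (439,239). Pink and red look-alikes are at about (424,280) and (464,277). The wedge runs from its nose at (320,261) to its grip at (385,273). The tower is at (238,235), with its long foot to the right (-y), so the drive goes towards +y.

```bash
cat > b.py <<'E'
from h import *
np.set_printoptions(precision=4,suppress=True)
def rect(Q,name):
    if len(Q)<8: print(name,"few",len(Q)); return
    (c,wh,a)=cv2.minAreaRect((Q[:,:2]*1000).astype(np.float32)); print(name,len(Q),np.round(c,1),np.round(wh,1),"ang of first side deg",round(a,1),"zmed",np.median(Q[:,2]).round(4))
for n in ["top","side"]:
    p=capture(n); P,u,v=cloud(p); print(n,"cam",np.linalg.inv(p["camera_from_world"])[:3,3])
    b=lambda x0,x1,y0,y1,z0,z1:P[(P[:,0]>x0)&(P[:,0]<x1)&(P[:,1]>y0)&(P[:,1]<y1)&(P[:,2]>z0)&(P[:,2]<z1)]
    rect(b(.4,.58,.0,.2,.080,.095),"towertop"); rect(b(.4,.58,-.02,.2,.0065,.015),"foot")
    rect(b(.43,.54,-.40,-.30,.105,.125),"headtop"); rect(b(.43,.54,-.41,-.29,.066,.076),"resttop")
    rect(b(.39,.47,-.26,-.06,.015,.03),"wedgebar");rect(b(.39,.47,-.27,-.06,.05,.07),"wedgegrip")
    rect(b(.39,.47,-.26,-.06,.006,.07),"wedgeall")
    if n=="top":
        for x in np.arange(.2,.76,.08):
            print(round(x,2),[ (lambda q: int(1000*np.percentile(q[:,2],98)) if len(q) else -1)(b(x,x+.08,y,y+.08,-.2,1)) for y in np.arange(-.48,.64,.08)])
E
python3 b.py
```

```text
top cam [ 0.3253 -0.0622  1.363 ]
towertop 455 [504.7 118.1] [56.5 55.8] ang of first side deg 64.7 zmed 0.0848
foot 1383 [486.1  89.7] [209.9 169.1] ang of first side deg 89.9 zmed 0.0094
headtop 197 [ 488.5 -354.5] [27.5 39.5] ang of first side deg 44.0 zmed 0.1121
resttop 567 [ 488.6 -354.8] [70.5 70.2] ang of first side deg 87.6 zmed 0.0707
wedgebar 227 [ 428.4 -172.2] [151.8  13.3] ang of first side deg 77.5 zmed 0.0219
wedgegrip 66 [ 415.6 -235.5] [25.1 14.2] ang of first side deg 78.6 zmed 0.058
wedgeall 396 [ 426.8 -164.9] [186.5  63.3] ang of first side deg 86.8 zmed 0.0215
0.2 [-1, -1, -1, -1, -1, -1, -1, -1, -1, -1, -1, -1, 341, -1, -1]
0.28 [47, 4, 4, 4, 4, 4, 3, 4, 3, 3, 3, 3, 3, 4, 4]
0.36 [107, 106, 106, 58, 23, 4, 12, 4, 4, 20, 15, 4, 4, 4, 4]
0.44 [62, 115, 43, 4, 13, 5, 14, 88, 12, 4, 404, 454, 389, 119, 117]
0.52 [58, 71, 100, 219, 219, 7, 8, 87, 12, 58, 432, 463, 126, -1, -1]
0.6 [243, 67, 219, 220, 218, 219, 50, 5, 49, 59, 431, 462, 451, -1, -1]
0.68 [249, 50, 220, 190, 182, 221, 114, 110, 110, 111, 673, 576, -1, -1, -1]
0.76 [135, 77, 281, 300, 272, 221, 127, 129, 128, 115, 427, 456, 452, -1, -1]
side cam [0.3771 0.7777 0.6122]
towertop 662 [503.8 118.8] [59.4 57.9] ang of first side deg 66.6 zmed 0.0861
foot 1595 [490.8  92. ] [177.7  90.6] ang of first side deg 65.4 zmed 0.0103
headtop 102 [ 488.2 -351.5] [28.  40.7] ang of first side deg 41.3 zmed 0.1123
resttop 272 [ 487.4 -354.1] [78.  70.9] ang of first side deg 86.3 zmed 0.0722
wedgebar 206 [ 428.6 -170.1] [149.8  14.7] ang of first side deg 77.7 zmed 0.0237
wedgegrip 56 [ 414.5 -232.3] [29.4 13.3] ang of first side deg 75.2 zmed 0.0584
wedgeall 421 [ 430.6 -160.6] [176.   15.1] ang of first side deg 77.6 zmed 0.0234
```

Call:
servo_tool --pt "-0.7 -0.8 0 0" --pt "-0.7 -0.8 0 0" --pt "-0.7 -0.8 0 0" --pt "-0.7 -0.8 0 0" --pt "-0.7 -0.8 0 0" --claw 0.4

```text
clock: 2.22
tool_pos: [0.2735, 0.4762, 0.2534]
eef_rot: [[-0.924, 0.383, 0.0], [0.383, 0.924, 0.0], [-0.0, 0.0, -1.0]]
wrist_force: [1.3, -0.4, 0.5]
grip_width: 0.704
finger_force: 0.0
```

Call:
servo_tool --pt "-0.7 -0.8 0 0" --pt "-0.7 -0.8 0 0" --pt "-0.7 -0.8 0 0" --pt "-0.7 -0.8 0 0" --pt "-0.7 -0.8 0 0"

```text
clock: 2.85
tool_pos: [0.3078, 0.3749, 0.2533]
eef_rot: [[-0.924, 0.383, 0.0], [0.383, 0.924, 0.0], [-0.0, 0.0, -1.0]]
wrist_force: [-0.3, 0.0, -0.3]
grip_width: 0.7
finger_force: 0.0
```

Call:
servo_tool --pt "-0.7 -0.8 0 0" --pt "-0.7 -0.8 0 0" --pt "-0.7 -0.8 0 0" --pt "-0.7 -0.8 0 0" --pt "-0.7 -0.8 0 0"

```text
clock: 3.48
tool_pos: [0.3417, 0.2741, 0.2533]
eef_rot: [[-0.924, 0.383, 0.0], [0.383, 0.924, 0.0], [-0.0, 0.0, -1.0]]
wrist_force: [0.4, 0.5, 0.1]
grip_width: 0.701
finger_force: 0.0
```

Call:
servo_tool --pt "-0.7 -0.97 0 0" --pt "-0.7 -0.97 0 0" --pt "-0.7 -0.97 0 0" --pt "-0.7 -0.97 0 0" --pt "-0.7 -0.97 0 0"

```text
clock: 4.1
tool_pos: [0.3691, 0.1576, 0.2534]
eef_rot: [[-0.924, 0.383, 0.0], [0.383, 0.924, 0.0], [-0.0, 0.0, -1.0]]
wrist_force: [0.5, -0.9, -0.1]
grip_width: 0.701
finger_force: 0.0
```

```bash
cat > c.py <<'E'
from h import *
p=capture("wrist"); P,u,v=cloud(p); T=np.linalg.inv(p["camera_from_world"]); print(T[:3,3],-T[:3,2],p["fx"])
print(P.min(0),P.max(0))
Q=P[(abs(P[:,2]-.086)<.006)&(P[:,0]>.4)&(P[:,1]>.0)&(P[:,1]<.2)]; print(len(Q), np.median(Q[:,2]), cv2.minAreaRect((Q[:,:2]*1000).astype(np.float32)) if len(Q) else 0)
for m in spot_point("block_mouth",p)[:2]: print(m, ray_z(p,m["centre"],.086))
cv2.imwrite("pics/w1.png",p["pixels"])
E
python3 c.py
```

```text
[0.30669101 0.18400098 0.37381357] [ 0.24829432 -0.10120507 -0.96338334] 394.7646865117776
[-0.19316192 -0.8819767  -0.91161564] [0.7773848  1.11143661 0.33058907]
3569 0.08584442997402852 ((505.2917785644531, 119.2540283203125), (56.27467727661133, 57.6693000793457), 65.1089096069336)
{'centre': [340.2, 381.3], 'conf': 0.71} [0.50401858 0.12018635 0.086     ]
```

Call:
servo_tool --pt "-0.7 -0.97 0 0" --pt "-0.7 -0.97 0 0" --pt "-0.7 -0.97 0 0" --pt "-0.7 -0.97 0 0" --pt "-0.7 -0.97 0 0"

```text
clock: 4.82
tool_pos: [0.3967, 0.0425, 0.2534]
eef_rot: [[-0.924, 0.382, 0.001], [0.382, 0.924, 0.001], [-0.0, 0.001, -1.0]]
wrist_force: [0.9, 0.2, -0.3]
grip_width: 0.699
finger_force: 0.0
```

Call:
servo_tool --pt "-0.7 -0.97 0 0" --pt "-0.7 -0.97 0 0" --pt "-0.7 -0.97 0 0" --pt "-0.7 -0.97 0 0" --pt "-0.7 -0.97 0 0"

```text
clock: 5.45
tool_pos: [0.4244, -0.074, 0.2534]
eef_rot: [[-0.924, 0.382, 0.001], [0.382, 0.924, 0.001], [-0.0, 0.001, -1.0]]
wrist_force: [1.5, -0.8, 0.5]
grip_width: 0.699
finger_force: 0.0
```

Call:
servo_tool --pt "-0.7 -0.97 0 0" --pt "-0.7 -0.97 0 0" --pt "-0.7 -0.97 0 0" --pt "-0.7 -0.97 0 0" --pt "-0.7 -0.97 0 0"

```text
clock: 6.08
tool_pos: [0.4521, -0.1904, 0.2533]
eef_rot: [[-0.924, 0.382, 0.001], [0.382, 0.924, 0.001], [-0.001, 0.001, -1.0]]
wrist_force: [0.3, 0.0, 0.5]
grip_width: 0.704
finger_force: 0.0
```

Call:
servo_tool --pt "-0.7 -0.97 0 0" --pt "-0.7 -0.97 0 0" --pt "-0.7 -0.97 0 0" --pt "-0.7 -0.97 0 0" --pt "0 0 0 0"

```text
clock: 6.7
tool_pos: [0.4738, -0.2847, 0.253]
eef_rot: [[-0.923, 0.385, 0.001], [0.385, 0.923, -0.0], [-0.001, -0.0, -1.0]]
wrist_force: [-0.1, 0.6, 0.2]
grip_width: 0.698
finger_force: 0.0
```

```bash
cat > d.py <<'E'
from h import *
p=capture("wrist"); P,u,v=cloud(p)
for nm,z,r in [("top",.113,.004),("rest",.072,.003)]:
    Q=P[(abs(P[:,2]-z)<r)&(abs(P[:,0]-.488)<.05)&(abs(P[:,1]+.354)<.05)]; print(nm,len(Q), np.median(Q[:,2]), cv2.minAreaRect((Q[:,:2]*1000).astype(np.float32)) if len(Q) else 0)
print(arm.state()["tool_pos"])
cv2.imwrite("pics/w2.png",p["pixels"])
E
python3 d.py
```

```text
top 1477 0.11271345141861078 ((488.6783447265625, -353.4966125488281), (27.87019157409668, 38.37215042114258), 43.36441421508789)
rest 4561 0.07177364638028438 ((489.6506042480469, -354.4971008300781), (70.6563491821289, 70.54812622070312), 87.5252685546875)
[ 0.4736401  -0.28300855  0.25303397]
```

View pics/w2.png

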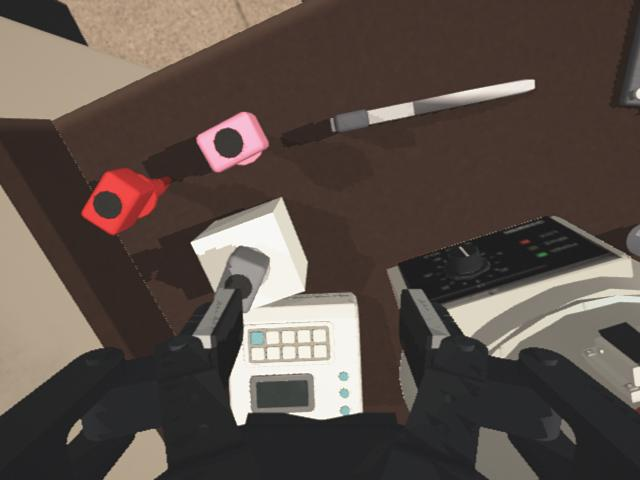

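Call:
servo_tool --pt "-0.68 -0.97 0.5 0" --pt "-0.68 -0.97 0.5 0" --pt "-0.68 -0.97 0.5 0" --pt "0 0 0.6 0.97" --pt "0 0 0.6 0.97"

```text
clock: 7.38
tool_pos: [0.4889, -0.3531, 0.1982]
eef_rot: [[-0.845, 0.535, -0.0], [0.535, 0.845, 0.0], [0.001, 0.0, -1.0]]
wrist_force: [0.1, 0.2, -0.0]
grip_width: 0.702
finger_force: 0.0
```

Call:
servo_tool --pt "0 0 0.6 0.97" --pt "0 0 0.6 0.97" --pt "0 0 0.6 0.97" --pt "0 0 0 0" --pt "0 0 0 0"

```text
clock: 8.0
tool_pos: [0.4893, -0.3529, 0.1634]
eef_rot: [[-0.686, 0.727, 0.0], [0.727, 0.686, -0.0], [-0.0, 0.0, -1.0]]
wrist_force: [0.3, -0.6, 0.1]
grip_width: 0.699
finger_force: 0.0
```

```bash
python3 d.py; python3 -c "
from cell import arm; s=arm.state(); print(s['tool_pos'],s['eef_rot'][:,1],s['joint_pos'],s['clock'])"
```

```text
top 4539 0.11280860122001349 ((488.9847106933594, -353.8532409667969), (27.90749168395996, 39.269832611083984), 43.82263946533203)
rest 9461 0.07181292373256512 ((489.7839660644531, -354.63006591796875), (70.66934967041016, 70.72748565673828), 87.47330474853516)
[ 0.4893473  -0.35297038  0.16361493]
[ 0.4893473  -0.35297038  0.16361493] [7.27519053e-01 6.86087375e-01 3.76246396e-04] [ 0.63292759  0.77447642 -0.14864278  1.71648042  0.16898044  0.6623069
  1.14874385] 8.05
```

Call:
servo_tool --pt "0 0 0.95 0" --pt "0 0 0.95 0" --pt "0 0 0.95 0" --pt "0 0 0.05 0" --pt "0 0 0 0"

```text
clock: 8.68
tool_pos: [0.4893, -0.353, 0.1056]
eef_rot: [[-0.685, 0.728, 0.001], [0.728, 0.685, -0.0], [-0.001, 0.0, -1.0]]
wrist_force: [-0.2, -0.5, -0.5]
grip_width: 0.701
finger_force: 0.0
```

Call:
servo_tool --pt "0 0 0 0" --pt "0 0 0 0" --pt "0 0 0 0" --pt "0 0 0 0" --claw -1 --grip_force 60

```text
clock: 9.18
tool_pos: [0.4893, -0.3532, 0.1061]
eef_rot: [[-0.685, 0.729, 0.001], [0.729, 0.685, -0.001], [-0.001, 0.0, -1.0]]
wrist_force: [-1.5, -0.4, 5.3]
grip_width: 0.319
finger_force: 59.7
```

Call:
servo_tool --pt "0 0 -1 0" --pt "0 0 -1 0" --pt "0 0 -1 0.98" --pt "0 0 -1 0.98" --pt "0 0 -1 0.98"

```text
clock: 9.8
tool_pos: [0.4885, -0.3524, 0.2053]
eef_rot: [[-0.476, 0.88, -0.001], [0.88, 0.476, 0.001], [0.001, -0.0, -1.0]]
wrist_force: [-0.5, 1.0, -2.5]
grip_width: 0.318
finger_force: 59.3
```

Call:
servo_tool --pt "0 0 -1 0.98" --pt "0 0 0 0.98" --pt "0 0 0 0.98" --pt "0 0 0 0.98" --pt "0 0 0 0.98"

```text
clock: 10.42
tool_pos: [0.4886, -0.3523, 0.2247]
eef_rot: [[-0.068, 0.998, -0.001], [0.998, 0.068, 0.001], [0.001, -0.001, -1.0]]
wrist_force: [0.2, -0.1, -2.3]
grip_width: 0.315
finger_force: 59.3
```

Call:
servo_tool --pt "0 0 0 0.98" --pt "1 -0.31 0 0" --pt "1 -0.31 0 0" --pt "1 -0.31 0 0" --pt "1 -0.31 0 0"

```text
clock: 11.05
tool_pos: [0.4648, -0.2714, 0.2248]
eef_rot: [[0.015, 1.0, -0.001], [1.0, -0.015, 0.001], [0.001, -0.001, -1.0]]
wrist_force: [0.4, 0.2, -2.9]
grip_width: 0.319
finger_force: 59.3
```

Call:
servo_tool --pt "1 -0.31 0 0" --pt "1 -0.31 0 0" --pt "1 -0.31 0 0" --pt "1 -0.31 0 0" --pt "1 0 0 0"

```text
clock: 11.68
tool_pos: [0.4411, -0.1712, 0.225]
eef_rot: [[0.015, 1.0, -0.001], [1.0, -0.015, 0.001], [0.001, -0.001, -1.0]]
wrist_force: [0.1, 0.0, -2.7]
grip_width: 0.318
finger_force: 59.4
```

Call:
servo_tool --pt "1 0 0 0" --pt "1 0 0 0" --pt "1 0 0 0" --pt "1 0 0 0" --pt "1 0 0 0"

```text
clock: 12.3
tool_pos: [0.4433, -0.0713, 0.2251]
eef_rot: [[0.015, 1.0, -0.001], [1.0, -0.015, 0.0], [0.0, -0.001, -1.0]]
wrist_force: [-0.8, -0.1, -2.1]
grip_width: 0.322
finger_force: 59.4
```

Call:
servo_tool --pt "0.95 0.3 0 0" --pt "0.95 0.3 0 0" --pt "0.95 0.3 0 0" --pt "0.95 0.3 0 0" --pt "0.95 0.3 0 0"

```text
clock: 12.92
tool_pos: [0.4748, 0.0232, 0.225]
eef_rot: [[0.015, 1.0, -0.001], [1.0, -0.015, 0.0], [0.0, -0.001, -1.0]]
wrist_force: [0.3, -0.1, -2.5]
grip_width: 0.32
finger_force: 59.4
```

Call:
servo_tool --pt "0.95 0.3 0 0" --pt "0.95 0.3 0 0" --pt "0.95 0.3 0 0" --pt "0.95 0.3 0 0" --pt "0.95 0.3 0 0"

```text
clock: 13.55
tool_pos: [0.5067, 0.1181, 0.2252]
eef_rot: [[0.015, 1.0, -0.0], [1.0, -0.015, 0.0], [0.0, -0.0, -1.0]]
wrist_force: [0.8, 0.3, -2.2]
grip_width: 0.314
finger_force: 59.4
```

Call:
servo_tool --pt "0 0 0 0"

```text
clock: 13.68
tool_pos: [0.5069, 0.1193, 0.2251]
eef_rot: [[0.012, 1.0, 0.001], [1.0, -0.012, 0.001], [0.001, 0.001, -1.0]]
wrist_force: [-0.2, -0.1, -2.0]
grip_width: 0.313
finger_force: 59.4
```

```bash
cat > e.py <<'E'
from h import *
np.set_printoptions(precision=4,suppress=True)
s=arm.state(); t=s["tool_pos"]; print(t,s["wrist_force"],s["joint_pos"])
im=[]
for n in ["side","wrist"]:
    p=capture(n); P,u,v=cloud(p)
    near=P[(np.hypot(P[:,0]-t[0],P[:,1]-t[1])<.045)]
    for z0,z1 in [(.125,.15),(.15,.165),(.165,.18),(.185,.199)]:
        Q=near[(near[:,2]>z0)&(near[:,2]<z1)]; print(n,z0,len(Q),Q.min(0) if len(Q) else 0,Q.max(0) if len(Q) else 0)
    for q in ["head_tang","head"]:
        for m in spot_point(q,p)[:2]: print(q,m["conf"],m["centre"],world(p,m["centre"]))
    im.append(p["pixels"])
a=cv2.resize(im[0][200:360,220:400],None,fx=3,fy=3); cv2.imwrite("pics/e1.png",a)
cv2.imwrite("pics/e2.png",im[1])
E
python3 e.py
```

```text
[0.5069 0.1193 0.2251] [-0.21   -0.0916 -1.9874] [-0.4201  0.5991  0.1625  1.9214 -0.1565  0.6321 -0.1705]
side 0.125 50 [0.5022 0.1131 0.1273] [0.5087 0.1271 0.1498]
side 0.15 56 [0.4967 0.117  0.1512] [0.5134 0.1285 0.1644]
side 0.165 78 [0.4957 0.1185 0.1651] [0.5146 0.1292 0.1798]
side 0.185 107 [0.4875 0.1162 0.185 ] [0.5229 0.1373 0.1982]
head_tang 0.84 [370.5, 215.6] [ 0.3937 -0.3156  0.0107]
head_tang 0.69 [297.4, 270.3] [0.5055 0.1246 0.1341]
head 0.9 [294.3, 238.7] [0.5072 0.1371 0.2061]
head 0.69 [368.1, 194.3] [ 0.4035 -0.2994  0.0801]
wrist 0.125 119 [0.503  0.1212 0.1281] [0.5087 0.1226 0.149 ]
wrist 0.15 141 [0.4992 0.1194 0.1502] [0.513  0.1245 0.165 ]
wrist 0.165 9 [0.5021 0.1235 0.1652] [0.5103 0.1246 0.1662]
wrist 0.185 111 [0.4988 0.1211 0.1905] [0.5227 0.1334 0.1969]
head_tang 0.69 [321.7, 251.3] [0.5068 0.1228 0.1524]
head 0.9 [322.1, 294.9] [0.5069 0.1334 0.2309]
```

View pics/e1.png

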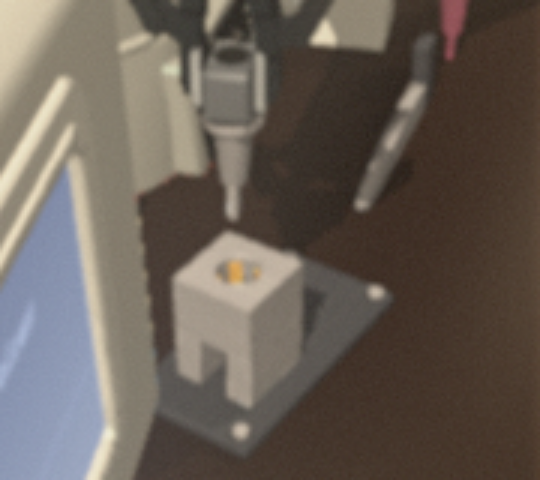

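```bash
cat > f.py <<'E'
from h import *
for n in ["side","wrist","top"]:
    p=capture(n); P,u,v=cloud(p)
    Q=P[(abs(P[:,2]-.086)<.004)&(abs(P[:,0]-.505)<.05)&(abs(P[:,1]-.119)<.05)]
    print(n,len(Q),np.median(Q[:,2]),cv2.minAreaRect((Q[:,:2]*1000).astype(np.float32)))
    for m in spot_point("block_mouth",p)[:2]: print(m, ray_z(p,m["centre"],.086))
    if n=="wrist": cv2.imwrite("pics/f.png",p["pixels"])
E
python3 f.py
```

```text
side 608 0.08614885076274748 ((504.77276611328125, 118.90193939208984), (59.94150161743164, 59.23777389526367), 65.7196044921875)
{'centre': [301.1, 290.6], 'conf': 0.94} [0.5004562 0.1192342 0.086    ]
wrist 4882 0.08569222484733821 ((505.2549743652344, 119.61516571044922), (56.42832565307617, 55.88225555419922), 64.78562927246094)
{'centre': [319.9, 226.2], 'conf': 0.65} [0.50605878 0.12003203 0.086     ]
top 202 0.08507913016182456 ((499.8525695800781, 107.28852844238281), (33.03716278076172, 55.697242736816406), 64.56582641601562)
{'centre': [240.1, 235.6], 'conf': 0.81} [0.50219062 0.11198075 0.086     ]
```

View pics/f.png

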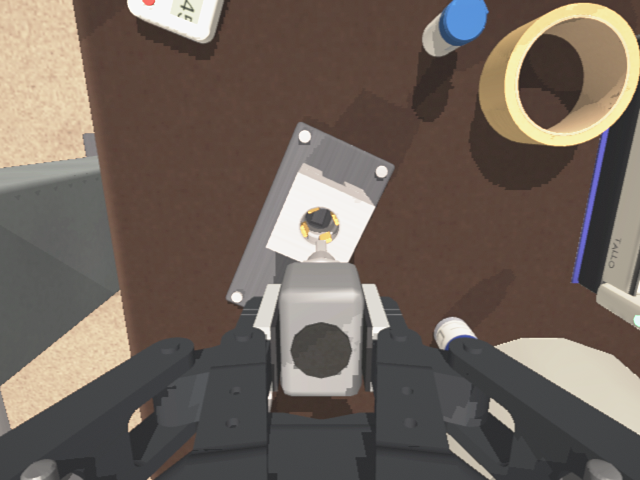

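Call:
servo_tool --pt "0 -0.04 0.9 0" --pt "0 0 0.8 0" --pt "0 0 0.5 0" --pt "0 0 0.3 0" --pt "0 0 0 0"

```text
clock: 14.9
tool_pos: [0.5055, 0.1171, 0.1751]
eef_rot: [[0.015, 1.0, -0.0], [1.0, -0.015, 0.0], [0.0, -0.0, -1.0]]
wrist_force: [0.2, 0.2, -2.3]
grip_width: 0.317
finger_force: 59.4
```

Call:
servo_tool --pt "0 0 0.6 0" --pt "0 0 0.6 0" --pt "0 0 0.35 0" --pt "0 0 0 0"

```text
clock: 15.4
tool_pos: [0.5049, 0.1175, 0.1434]
eef_rot: [[0.014, 1.0, -0.002], [1.0, -0.014, 0.0], [0.0, -0.002, -1.0]]
wrist_force: [-1.2, 2.1, -2.3]
grip_width: 0.321
finger_force: 59.2
```

Call:
servo_tool --pt "0.05 -0.01 0.15 0" --pt "0 0 0 0"

```text
clock: 15.65
tool_pos: [0.5052, 0.1182, 0.1413]
eef_rot: [[0.015, 1.0, -0.0], [1.0, -0.015, 0.0], [0.0, -0.0, -1.0]]
wrist_force: [-1.0, 2.2, -1.8]
grip_width: 0.317
finger_force: 59.4
```

```bash
python3 -c "
from cell import arm; s=arm.state(); print(s['tool_pos'],s['wrist_force'],s['wrist_torque'],s['clock'])"
```

```text
[0.50523813 0.11819823 0.14125506] [-0.98269559  2.18968946 -1.78242114] [ 0.67878817  0.25753044 -0.02128408] 15.65
```

Call:
servo_tool --pt "0.05 -0.03 0.1 0" --pt "0 0 0.08 0" --pt "0 0 0 0"

```text
clock: 16.02
tool_pos: [0.5049, 0.1188, 0.1376]
eef_rot: [[0.015, 1.0, 0.0], [1.0, -0.015, -0.0], [-0.0, 0.0, -1.0]]
wrist_force: [-0.8, 1.1, -2.8]
grip_width: 0.316
finger_force: 59.5
```

Call:
servo_tool --pt "0.02 -0.02 0.1 0" --pt "0 0 0 0"

```text
clock: 16.27
tool_pos: [0.5049, 0.1192, 0.1356]
eef_rot: [[0.015, 1.0, 0.001], [1.0, -0.015, -0.0], [-0.0, 0.001, -1.0]]
wrist_force: [0.1, 1.1, -2.8]
grip_width: 0.318
finger_force: 59.4
```

```bash
cat > g.py <<'E'
from h import *
np.set_printoptions(precision=4,suppress=True)
s=arm.state(); print(s['tool_pos'],s['wrist_force'],s['wrist_torque'],s['clock'])
p=capture("side"); P,u,v=cloud(p)
Q=P[(np.hypot(P[:,0]-.505,P[:,1]-.119)<.03)&(P[:,2]>.083)&(P[:,2]<.17)]
for z in np.arange(.084,.15,.003):
    q=Q[(Q[:,2]>=z)&(Q[:,2]<z+.003)]
    if len(q): print(z.round(3),len(q),q[:,0].min(),q[:,0].max(),q[:,1].max())
a=cv2.resize(p["pixels"][220:340,240:380],None,fx=4,fy=4); cv2.imwrite("pics/g.png",a)
E
python3 g.py
```

```text
[0.5049 0.1192 0.1356] [ 0.1479  1.0512 -2.836 ] [ 0.2152 -0.0988 -0.0579] 16.275
0.084 246 0.4751313468296814 0.534580034036322 0.14880752591910518
0.087 103 0.47590885330879523 0.5335961266154433 0.14833469329612636
0.09 13 0.49321056967376203 0.5124849089488563 0.12835250892596584
0.093 15 0.49439821026473885 0.5125009450373773 0.13063361288646624
0.096 4 0.5008249300364583 0.5077435136874229 0.12914056151682896
0.099 1 0.5167914670590955 0.5167914670590955 0.12840204837456937
0.102 23 0.48616091740752587 0.5188639660521106 0.13585187372222063
0.105 45 0.4862025925685168 0.5188686389287117 0.13643410517635624
0.108 3 0.49092261378561075 0.5033919263093445 0.13227057635379624
0.111 9 0.4923826263670788 0.5150637497715382 0.13843122180070844
0.114 25 0.48392435846985093 0.5233900596665773 0.14007376806438476
0.117 28 0.4841123591432243 0.5236894009268666 0.1390493395684368
0.12 35 0.4797547961558621 0.5294418877283793 0.1399231409302245
0.123 44 0.4775651963273063 0.5314658486853436 0.14007099154042202
0.126 44 0.4768590302595658 0.5291073846487218 0.14019397920142396
0.129 41 0.4778361631127635 0.5307170726118373 0.139264138026702
0.132 49 0.47653002757937846 0.5304380993456188 0.13939473324806628
0.135 45 0.4765370078662805 0.5311801473295089 0.1393249858529806
0.138 58 0.4767256338125026 0.5311014395320088 0.13881558743568057
0.141 141 0.4766715480224982 0.5305466913824304 0.1382834034156072
0.144 89 0.4775187465043414 0.5307000444666573 0.13731702267191737
0.147 26 0.476617282803815 0.5301878370782056 0.1321242634195373
```

Call:
servo_tool --pt "0.02 0 0.15 0" --pt "0 0 0.15 0" --pt "0 0 0 0"

```text
clock: 16.7
tool_pos: [0.505, 0.1199, 0.1295]
eef_rot: [[0.015, 1.0, 0.001], [1.0, -0.015, 0.0], [0.0, 0.001, -1.0]]
wrist_force: [1.3, 0.5, -3.8]
grip_width: 0.314
finger_force: 59.2
```

Call:
servo_tool --pt "0 0 0.15 0" --pt "0 0 0 0"

```text
clock: 16.95
tool_pos: [0.505, 0.12, 0.1266]
eef_rot: [[0.015, 1.0, 0.001], [1.0, -0.015, 0.0], [0.0, 0.001, -1.0]]
wrist_force: [2.9, 0.6, -4.6]
grip_width: 0.32
finger_force: 59.4
```

Call:
servo_tool --pt "0 0.04 0.05 0" --pt "0 0 0.1 0" --pt "0 0 0 0"

```text
clock: 17.32
tool_pos: [0.5052, 0.12, 0.1237]
eef_rot: [[0.015, 1.0, 0.0], [1.0, -0.015, 0.0], [0.0, 0.0, -1.0]]
wrist_force: [0.8, 1.8, 1.7]
grip_width: 0.319
finger_force: 60.3
```

```bash
python3 -c "
from cell import arm; s=arm.state(); print(s['tool_pos'],s['wrist_force'],s['wrist_torque'],s['clock'])"
```

```text
[0.50522537 0.11996497 0.12372224] [0.84310169 1.83229875 1.66586499] [ 0.28333154 -0.24644653  0.0086197 ] 17.325
```

Call:
servo_tool --pt "0.02 0 0.1 0" --pt "0 0 0.1 0" --pt "0 0 0 0"

```text
clock: 17.7
tool_pos: [0.5053, 0.1201, 0.1201]
eef_rot: [[0.015, 1.0, 0.0], [1.0, -0.015, 0.0], [0.0, 0.0, -1.0]]
wrist_force: [0.2, 1.4, 6.7]
grip_width: 0.318
finger_force: 60.7
```

Call:
servo_tool --pt "0 0 0.1 0" --pt "0 0 0 0"

```text
clock: 17.95
tool_pos: [0.5053, 0.1201, 0.12]
eef_rot: [[0.015, 1.0, 0.001], [1.0, -0.015, 0.001], [0.001, 0.001, -1.0]]
wrist_force: [-2.9, 0.1, 25.8]
grip_width: 0.313
finger_force: 63.4
```

```bash
python3 g.py | head -14
```

```text
[0.5053 0.1201 0.12  ] [-2.9102  0.0926 25.7558] [ 0.0094  0.8251 -0.0035] 17.95
0.084 182 0.4756880326278234 0.533442799507961 0.14795836673808882
0.087 90 0.47584497051068825 0.5344051308148716 0.1473860615287601
0.09 38 0.48708192785547566 0.5144365960881659 0.1366196789354488
0.093 2 0.4894558502543261 0.49179248965407324 0.1312076994209983
0.096 12 0.4842440248608143 0.5151067180359479 0.1385200939253427
0.099 21 0.48950224299696304 0.5236799896978386 0.13967475509963623
0.102 29 0.4841897348471817 0.5233687050152404 0.1403522366995673
0.105 42 0.4795544874578195 0.5277902134770018 0.1411831724952307
0.108 39 0.47740918556855805 0.5296113174594623 0.14006392047386795
0.111 51 0.4768871085325588 0.5316776467484102 0.14032825819462935
0.114 42 0.47693882017680167 0.5310883755133157 0.1401339912192261
0.117 40 0.47683752138210006 0.5306135831754419 0.14118873737045456
0.12 42 0.47726373751127893 0.5310798078250939 0.140439181309286
```

Call:
servo_tool --pt "0 0 -0.09 0" --pt "0 0 0 0"

```text
clock: 18.25
tool_pos: [0.5053, 0.1201, 0.12]
eef_rot: [[0.015, 1.0, 0.0], [1.0, -0.015, 0.0], [0.0, 0.0, -1.0]]
wrist_force: [-1.2, 1.0, 11.5]
grip_width: 0.318
finger_force: 61.5
```

Call:
servo_tool --pt "0 0 0 0" --pt "0 0 0 0" --pt "0 0 0 0" --pt "0 0 -0.6 0" --pt "0 0 -0.9 0" --claw 0.4

```text
clock: 18.88
tool_pos: [0.5049, 0.12, 0.15]
eef_rot: [[0.015, 1.0, -0.001], [1.0, -0.015, -0.0], [-0.0, -0.001, -1.0]]
wrist_force: [-0.6, -0.4, -0.5]
grip_width: 0.703
finger_force: 0.0
```

```bash
python3 g.py | head -14
```

```text
[0.5049 0.12   0.15  ] [-0.6189 -0.3876 -0.5102] [-0.0128  0.0144  0.0044] 18.875
0.084 196 0.475133530201474 0.5340181075376607 0.14793371802943
0.087 96 0.47631865072590407 0.5338087747770218 0.1483697141941276
0.09 49 0.4860775889918113 0.5147752640390326 0.13778628528089654
0.096 12 0.49003858664755906 0.5150221986940468 0.1386113501173064
0.099 26 0.4900465181464754 0.5171513218066857 0.13941703417924922
0.102 18 0.4895606559852189 0.5167388318735452 0.1396190759136826
0.105 33 0.49004288671281937 0.5167665474827033 0.140618354751623
0.108 22 0.48980469881098565 0.5170897264432375 0.1387081401050193
0.111 29 0.4897936822254273 0.5128640581226078 0.14061653901781412
0.114 24 0.48993008850320896 0.5166076802954935 0.13972323507710216
0.117 27 0.48974607970648376 0.516234219514097 0.1399990705199109
0.12 30 0.48973191114308 0.516482925805838 0.13965886948736717
0.123 44 0.49008278099110825 0.5179852718063893 0.14027515840202442
```

Call:
servo_tool --pt "0 0 -1 0" --pt "0 0 -1 0" --pt "-0.3 0 -0.8 0" --pt "-0.99 -0.23 0 0" --pt "-0.99 -0.23 0 0"

```text
clock: 19.55
tool_pos: [0.4944, 0.0726, 0.2052]
eef_rot: [[0.016, 1.0, -0.001], [1.0, -0.016, -0.001], [-0.001, -0.001, -1.0]]
wrist_force: [0.5, -0.0, 0.2]
grip_width: 0.698
finger_force: 0.0
```

Call:
servo_tool --pt "-0.99 -0.23 0 0" --pt "-0.99 -0.23 0 0" --pt "-0.99 -0.23 0 0" --pt "-0.99 -0.23 0 0" --pt "-0.99 -0.23 0 0"

```text
clock: 20.18
tool_pos: [0.4693, -0.0262, 0.2048]
eef_rot: [[0.017, 1.0, -0.002], [1.0, -0.017, -0.001], [-0.001, -0.002, -1.0]]
wrist_force: [0.1, -0.2, 0.7]
grip_width: 0.701
finger_force: 0.0
```

Call:
servo_tool --pt "-0.99 -0.23 0 0" --pt "-0.99 -0.23 0 0" --pt "-0.99 -0.23 0 0" --pt "-0.99 -0.23 0 0" --pt "-0.99 -0.23 0 0"

```text
clock: 20.8
tool_pos: [0.4445, -0.1245, 0.2048]
eef_rot: [[0.017, 1.0, -0.002], [1.0, -0.017, -0.0], [-0.0, -0.002, -1.0]]
wrist_force: [0.1, -0.3, 0.5]
grip_width: 0.699
finger_force: 0.0
```

Call:
servo_tool --pt "-0.99 -0.23 0 0" --pt "-0.99 -0.23 0 0" --pt "-0.99 -0.23 0 0" --pt "-0.99 -0.23 0 0" --pt "0 0 0 0"

```text
clock: 21.42
tool_pos: [0.4247, -0.2037, 0.2049]
eef_rot: [[0.02, 1.0, -0.002], [1.0, -0.02, -0.0], [-0.001, -0.002, -1.0]]
wrist_force: [0.3, 0.2, -0.1]
grip_width: 0.699
finger_force: 0.0
```

```bash
cat > k.py <<'E'
from h import *
np.set_printoptions(precision=4,suppress=True)
s=arm.state(); print(s['tool_pos'],s['eef_rot'][:,1],s['joint_pos'],s['clock'])
p=capture("wrist"); P,u,v=cloud(p)
N=P[(P[:,0]>.38)&(P[:,0]<.475)&(P[:,1]>-.265)&(P[:,1]<-.06)]
for nm,a,b in [("grip",.056,.064),("bar",.006,.03),("full",.0225,.028)]:
    Q=N[(N[:,2]>a)&(N[:,2]<b)]; print(nm,len(Q),np.median(Q[:,2]) if len(Q) else 0,cv2.minAreaRect((Q[:,:2]*1000).astype(np.float32)) if len(Q) else 0)
E
python3 k.py
```

```text
[ 0.4247 -0.2037  0.2049] [ 0.9998 -0.0198 -0.002 ] [ 0.3112  0.5756  0.0582  2.0759 -0.0644  0.4934  0.397 ] 21.425
grip 638 0.059338456393187605 ((416.223876953125, -233.7520294189453), (25.688827514648438, 13.892337799072266), 78.52983856201172)
bar 3064 0.02326523245147935 ((432.0694274902344, -158.03811645507812), (174.33851623535156, 12.97040843963623), 77.7387466430664)
full 1708 0.02425010600601127 ((427.4161376953125, -176.3956756591797), (95.82186126708984, 12.718525886535645), 78.68706512451172)
```

Call:
servo_tool --pt "-0.75 -0.2 0.5 0" --pt "-0.75 -0.2 0.5 0" --pt "0 0 0.5 0.73" --pt "0 0 0.5 0.73" --pt "0 0 0.5 0.73"

```text
clock: 22.1
tool_pos: [0.4183, -0.231, 0.1547]
eef_rot: [[0.207, 0.978, -0.0], [0.978, -0.207, 0.0], [0.0, -0.0, -1.0]]
wrist_force: [-0.9, 0.4, -0.5]
grip_width: 0.697
finger_force: 0.0
```

Call:
servo_tool --pt "0 0 0.9 0" --pt "0 0 0.9 0" --pt "0 0 0.3 0" --pt "0 0 0 0" --pt "0 0 0 0"

```text
clock: 22.72
tool_pos: [0.4187, -0.2314, 0.1139]
eef_rot: [[0.205, 0.979, 0.001], [0.979, -0.205, -0.0], [-0.0, 0.001, -1.0]]
wrist_force: [-1.1, 0.8, -0.2]
grip_width: 0.697
finger_force: 0.0
```

```bash
python3 k.py
```

```text
[ 0.4187 -0.2314  0.1139] [ 0.9788 -0.2048  0.0009] [ 0.375   0.7553  0.0545  2.1243 -0.1434  0.2645  0.347 ] 22.725
grip 1439 0.059367498931982426 ((416.2994384765625, -233.70608520507812), (25.749305725097656, 13.930827140808105), 78.51781463623047)
bar 5099 0.02391657610934242 ((431.44757080078125, -164.63388061523438), (122.74260711669922, 13.885428428649902), 77.60265350341797)
full 3659 0.02426608302737729 ((427.6482238769531, -174.7276611328125), (99.53672790527344, 13.316051483154297), 79.26931762695312)
```

Call:
servo_tool --pt "-0.13 -0.1 0.9 0" --pt "0 0 0.9 0" --pt "0 0 0.9 0" --pt "0 0 0.45 0" --pt "0 0 0 0"

```text
clock: 23.4
tool_pos: [0.4159, -0.2334, 0.0504]
eef_rot: [[0.205, 0.979, -0.0], [0.979, -0.205, 0.0], [0.0, -0.0, -1.0]]
wrist_force: [0.4, -0.1, 0.2]
grip_width: 0.7
finger_force: 0.0
```

Call:
servo_tool --pt "0 0 0 0" --pt "0 0 0 0" --pt "0 0 0 0" --pt "0 0 0 0" --pt "0 0 0 0" --claw -1 --grip_force 100

```text
clock: 24.02
tool_pos: [0.4162, -0.2336, 0.0512]
eef_rot: [[0.205, 0.979, 0.001], [0.979, -0.205, -0.0], [-0.0, 0.001, -1.0]]
wrist_force: [-0.1, -0.6, 5.3]
grip_width: 0.15
finger_force: 97.7
```

Call:
servo_tool --pt "0 0 -0.8 0" --pt "0 0 -0.4 0.87" --pt "0 0 -0.4 0.87" --pt "0 0 -0.4 0.87" --pt "0 0 0 0"

```text
clock: 24.65
tool_pos: [0.4163, -0.2336, 0.0915]
eef_rot: [[0.42, 0.908, 0.001], [0.908, -0.42, -0.001], [-0.0, 0.002, -1.0]]
wrist_force: [-0.2, -0.0, -1.7]
grip_width: 0.148
finger_force: 97.6
```

Call:
servo_tool --pt "0.95 -0.48 0 0" --pt "0.95 -0.48 0 0" --pt "0.95 -0.48 0 0" --pt "0.95 -0.48 0 0" --pt "0.95 -0.48 0 0"

```text
clock: 25.28
tool_pos: [0.4122, -0.1264, 0.0906]
eef_rot: [[0.419, 0.908, 0.0], [0.908, -0.419, 0.0], [0.0, -0.0, -1.0]]
wrist_force: [0.0, 0.4, -1.5]
grip_width: 0.145
finger_force: 97.6
```

Call:
servo_tool --pt "0.95 -0.48 0 0" --pt "0.95 -0.48 0 0" --pt "0 0 0 0" --pt "0 0 0 0"

```text
clock: 25.78
tool_pos: [0.411, -0.0853, 0.0905]
eef_rot: [[0.42, 0.907, 0.0], [0.907, -0.42, -0.001], [-0.0, 0.001, -1.0]]
wrist_force: [-0.6, -1.0, -2.0]
grip_width: 0.149
finger_force: 97.6
```

```bash
cat > m.py <<'E'
from h import *
np.set_printoptions(precision=4,suppress=True)
s=arm.state(); t=s['tool_pos']; print(t,s['eef_rot'][:,0],s['joint_pos'],s['wrist_force'],s['clock'])
B=np.array([.5052,.1195]); a=np.radians(65.2); R=np.array([[np.cos(a),np.sin(a)],[-np.sin(a),np.cos(a)]])
print("tool in block",R@(t[:2]-B), "yaw err deg",np.degrees(np.arctan2(s['eef_rot'][1,0],s['eef_rot'][0,0]))-65.2)
for n in ["side","wrist","top"]:
    p=capture(n); P,u,v=cloud(p); q=(P[:,:2]-B)@R.T; z=P[:,2]
    k=(abs(z-.086)<.003)&(abs(q[:,0])<35)&(np.hypot(*q.T)<.045); 
    if k.sum()>50: print(n,"tower top",cv2.minAreaRect((q[k]*1000).astype(np.float32)))
    for m in spot_point("wedge_tip",p)[:1]: print(n,"tip",m["conf"],R@(world(p,m["centre"])[:2]-B),world(p,m["centre"])[2])
    k=(abs(q[:,1])<.03)&(q[:,0]>-.21)&(q[:,0]<-.04)&(z>t[2]-.045)&(z<t[2]-.02)
    for x0 in np.arange(-.2,-.03,.02):
        j=k&(q[:,0]>x0)&(q[:,0]<x0+.02)
        if j.sum()>3: print(n,x0.round(2),j.sum(),"y",q[j,1].min(),q[j,1].max(),"z",z[j].min(),z[j].max())
    cv2.imwrite(f"pics/m_{n}.png",p["pixels"])
E
python3 m.py
```

```text
[ 0.411  -0.0853  0.0905] [ 0.4204  0.9074 -0.0004] [ 0.0734  0.7847  0.0342  2.3024 -0.4094  0.0591  0.0725] [-0.6216 -0.9529 -2.0252] 25.775
tool in block [-0.2254 -0.0004] yaw err deg -0.05794770493668011
side tower top ((-1.0535259246826172, 1.267608642578125), (57.17792892456055, 58.47492980957031), 89.43842315673828)
side tip 0.59 [-0.0164  0.0276] 0.0845355684999195
side -0.2 62 y -0.005916087737069716 0.008004263373268466 z 0.04668706219182672 0.06710486280216532
side -0.18 64 y -0.004430315218957826 0.007254724154696337 z 0.045555794330523036 0.06619110546723983
side -0.16 62 y -0.004196010898627931 0.008128826852750732 z 0.04565576577140984 0.06700895973326271
side -0.14 72 y -0.005350835130083805 0.008081041905593538 z 0.04662422550047407 0.06530285343272979
side -0.12 72 y -0.005145027664365137 0.007323298150437897 z 0.04626180424378468 0.061351862609644425
side -0.1 56 y -0.0062922793221226675 0.007119680558377039 z 0.04558545380592827 0.05708907864501911
side -0.08 30 y -0.004907286917151252 0.0070756585258210745 z 0.04620417339411764 0.05241442636134441
wrist -0.2 1466 y -0.005652573887870787 0.00514587314066829 z 0.061634389873549245 0.06575224776205604
wrist -0.18 1641 y -0.005909174366520145 0.004992455089384068 z 0.06165648374271776 0.06588219418668453
wrist -0.16 1822 y -0.005783312766826272 0.005081147667190122 z 0.06161807259234284 0.06559141824385123
wrist -0.14 1973 y -0.006016806505564856 0.004825428499916769 z 0.05919958235385908 0.0658953137575099
wrist -0.12 446 y -0.006029551947945189 0.004639090637804063 z 0.05777594867518271 0.06210766558264555
top tower top ((-1.4773426055908203, -0.086669921875), (55.92254638671875, 55.812461853027344), 88.98876953125)
```

```bash
cat > n.py <<'E'
import numpy as np
from scipy.optimize import least_squares
D=np.array([[.6245,.2525,.690,1.566,.9025],[.6034,.1636,.7745,1.7165,.6623],[.5207,.2251,.5991,1.9214,.6321],[.471,.2049,.5756,2.0759,.4934],[.4784,.1139,.7553,2.1243,.2645],[.4198,.0905,.7847,2.3024,.0591]])
def fk(p,q2,q4): L1,L2,a,h,g=p; return a+L1*np.sin(q2)+L2*np.sin(q2+q4+g), h+L1*np.cos(q2)+L2*np.cos(q2+q4+g)
f=lambda p:np.r_[fk(p,D[:,2],D[:,3])[0]-D[:,0],fk(p,D[:,2],D[:,3])[1]-D[:,1]]
s=least_squares(f,[.4,.4,0,.1,0.]); print(s.x,np.abs(s.fun).max())
B=np.array([.5052,.1195]);d=np.array([.4195,.908])
for z in (.061,.068,.075):
    for S in (-.225,-.2,-.19,-.18,-.17,-.16,-.15,-.12,-.09):
        r=np.hypot(*(B+S*d)); q=least_squares(lambda q:np.subtract(fk(s.x,*q),(r,z)),[.8,2.2]).x
        print(z,S,round(r,4),"q2,q4,q6",q.round(3),round(3.146-q.sum(),3))
E
python3 n.py
```

```text
[ 5.64932971e-01  3.41002342e-01  1.85875141e-05  3.11703154e-02
 -8.11633321e-03] 0.003081586371101813
0.061 -0.225 0.4195 q2,q4,q6 [0.855 2.315] -0.024
0.061 -0.2 0.4259 q2,q4,q6 [0.855 2.296] -0.005
0.061 -0.19 0.4288 q2,q4,q6 [0.855 2.287] 0.004
0.061 -0.18 0.4319 q2,q4,q6 [0.855 2.278] 0.013
0.061 -0.17 0.4353 q2,q4,q6 [0.855 2.268] 0.023
0.061 -0.16 0.4388 q2,q4,q6 [0.855 2.258] 0.033
0.061 -0.15 0.4426 q2,q4,q6 [0.856 2.247] 0.043
0.061 -0.12 0.455 q2,q4,q6 [0.857 2.211] 0.078
0.061 -0.09 0.469 q2,q4,q6 [0.86 2.17] 0.116
0.068 -0.225 0.4195 q2,q4,q6 [0.838 2.313] -0.005
0.068 -0.2 0.4259 q2,q4,q6 [0.838 2.294] 0.013
0.068 -0.19 0.4288 q2,q4,q6 [0.838 2.286] 0.022
0.068 -0.18 0.4319 q2,q4,q6 [0.839 2.277] 0.031
0.068 -0.17 0.4353 q2,q4,q6 [0.839 2.267] 0.04
0.068 -0.16 0.4388 q2,q4,q6 [0.839 2.256] 0.05
0.068 -0.15 0.4426 q2,q4,q6 [0.84  2.245] 0.061
0.068 -0.12 0.455 q2,q4,q6 [0.842 2.209] 0.095
0.068 -0.09 0.469 q2,q4,q6 [0.846 2.168] 0.132
0.075 -0.225 0.4195 q2,q4,q6 [0.822 2.311] 0.013
0.075 -0.2 0.4259 q2,q4,q6 [0.822 2.292] 0.032
0.075 -0.19 0.4288 q2,q4,q6 [0.822 2.284] 0.04
0.075 -0.18 0.4319 q2,q4,q6 [0.823 2.275] 0.049
0.075 -0.17 0.4353 q2,q4,q6 [0.823 2.265] 0.058
0.075 -0.16 0.4388 q2,q4,q6 [0.824 2.255] 0.068
0.075 -0.15 0.4426 q2,q4,q6 [0.824 2.244] 0.078
0.075 -0.12 0.455 q2,q4,q6 [0.827 2.207] 0.112
0.075 -0.09 0.469 q2,q4,q6 [0.831 2.167] 0.149
```

Call:
servo_tool --pt "-0.83 0.7 0 0" --pt "-0.83 0.7 0 0" --pt "-0.83 0.7 0 0" --pt "-0.83 0.7 0 0" --pt "-0.83 0.7 0 0"

```text
clock: 26.7
tool_pos: [0.4397, -0.1906, 0.0904]
eef_rot: [[0.421, 0.907, -0.0], [0.907, -0.421, 0.0], [0.0, -0.0, -1.0]]
wrist_force: [-0.7, -0.4, -1.7]
grip_width: 0.143
finger_force: 97.7
```

Call:
servo_tool --pt "0 0 0.9 0" --pt "0 0 0.8 0" --pt "0 0 0.2 0" --pt "0 0 0.05 0" --pt "0 0 0 0"

```text
clock: 27.32
tool_pos: [0.4396, -0.1892, 0.0517]
eef_rot: [[0.42, 0.908, 0.0], [0.908, -0.42, -0.0], [0.0, 0.0, -1.0]]
wrist_force: [0.9, -1.0, -1.4]
grip_width: 0.142
finger_force: 97.9
```

Call:
servo_tool --pt "0 0 0.03 0" --pt "0 0 0 0"

```text
clock: 27.58
tool_pos: [0.4397, -0.1892, 0.0512]
eef_rot: [[0.42, 0.907, 0.001], [0.907, -0.42, -0.0], [0.0, 0.001, -1.0]]
wrist_force: [0.0, 0.4, 0.0]
grip_width: 0.151
finger_force: 98.1
```

Call:
servo_tool --pt "0 0 0 0" --pt "0 0 0 0" --pt "0 0 0 0" --pt "0.25 0 -0.8 0" --pt "0 0 0 0" --claw 0

```text
clock: 28.2
tool_pos: [0.4425, -0.1844, 0.0682]
eef_rot: [[0.419, 0.908, 0.002], [0.908, -0.419, -0.001], [0.001, 0.002, -1.0]]
wrist_force: [-0.4, 0.4, 0.1]
grip_width: 0.498
finger_force: 0.0
```

Call:
servo_tool --pt "0 0 0 0" --pt "0 0 0 0" --pt "0 0 0 0" --pt "0 0 0 0" --claw -1 --grip_force 110

```text
clock: 28.7
tool_pos: [0.4417, -0.1848, 0.0673]
eef_rot: [[0.42, 0.907, 0.001], [0.907, -0.42, 0.0], [0.0, 0.0, -1.0]]
wrist_force: [-1.0, 1.0, 7.6]
grip_width: 0.125
finger_force: 108.1
```

```bash
python3 -c "
from cell import arm; s=arm.state(); print(s['tool_pos'],s['joint_pos'],s['wrist_force'],s['wrist_torque'],s['clock'])"
```

```text
[ 0.44166697 -0.18480712  0.06729104] [ 0.26031956  0.85204745  0.06535821  2.1386295  -0.31652944  0.15924038
  0.18219394] [-1.0067755   1.00302203  7.57114388] [ 0.01590383  0.11223022 -0.00146084] 28.7
```

Call:
servo_tool --pt "0 0 -0.75 0" --pt "0 0 -0.75 0" --pt "0.98 -0.7 0 0" --pt "0.98 -0.7 0 0" --pt "0.98 -0.7 0 0"

```text
clock: 29.32
tool_pos: [0.4283, -0.1131, 0.0977]
eef_rot: [[0.421, 0.907, 0.001], [0.907, -0.421, -0.0], [0.0, 0.001, -1.0]]
wrist_force: [0.1, 0.5, -1.5]
grip_width: 0.125
finger_force: 108.2
```

Call:
servo_tool --pt "0.98 -0.7 0 0" --pt "0.98 -0.7 0 0" --pt "0 0 0 0" --pt "0 0 0 0"

```text
clock: 29.82
tool_pos: [0.4198, -0.0672, 0.0973]
eef_rot: [[0.421, 0.907, 0.001], [0.907, -0.421, -0.001], [-0.0, 0.002, -1.0]]
wrist_force: [-0.0, 0.9, -2.8]
grip_width: 0.126
finger_force: 108.2
```

```bash
python3 m.py; python3 -c "
import cv2
a=cv2.imread('pics/m_side.png')[200:380,200:420]; b=cv2.imread('pics/m_wrist.png')
cv2.imwrite('pics/mm.png',cv2.hconcat([cv2.resize(a,(396,324)),cv2.resize(b,(400,324))]))"
```

```text
[ 0.4198 -0.0672  0.0973] [ 0.4209  0.9071 -0.0002] [ 0.015   0.7709  0.0563  2.2855 -0.4275  0.0928  0.0468] [-0.0141  0.8831 -2.7669] 29.825
tool in block [-0.2053 -0.0008] yaw err deg -0.09364192240089153
side tower top ((-0.5330810546875, 0.8537654876708984), (57.717445373535156, 58.27216720581055), 88.93406677246094)
side tip 0.95 [0.005  0.0285] 0.07671703896006221
side -0.2 61 y -0.010660498436204615 0.010774462693161206 z 0.05269133815056426 0.07721110178092527
side -0.18 35 y -0.005661295067205461 0.007529863281564334 z 0.05250838188810214 0.05596146515364775
side -0.16 33 y -0.005672559394845617 0.006475704702619623 z 0.052788457740698735 0.05658419781905366
side -0.14 36 y -0.006298354543826475 0.006616404608606887 z 0.05275074741739283 0.05601711776978091
side -0.12 22 y -0.0060775298801009296 0.0065471150948366846 z 0.05250316483004158 0.05578492408493818
wrist -0.2 1653 y -0.008513704572614017 0.005757611821051703 z 0.0523889627340243 0.077277769402429
wrist -0.18 1205 y -0.006133404651438177 0.004614572273766909 z 0.05236126141963146 0.055932257847311095
wrist -0.16 1324 y -0.006349154219829757 0.0047253581482663 z 0.052343931612805816 0.05596271196284541
wrist -0.14 1476 y -0.006372407307542028 0.004509778759428757 z 0.05233259908987553 0.055944687095210055
wrist -0.12 751 y -0.006263257949049021 0.004590587568752035 z 0.052341659502215476 0.05541948841541619
top tower top ((12.660858154296875, -0.0770416259765625), (28.739933013916016, 56.67884063720703), 2.276174306869507)
```

View pics/mm.png

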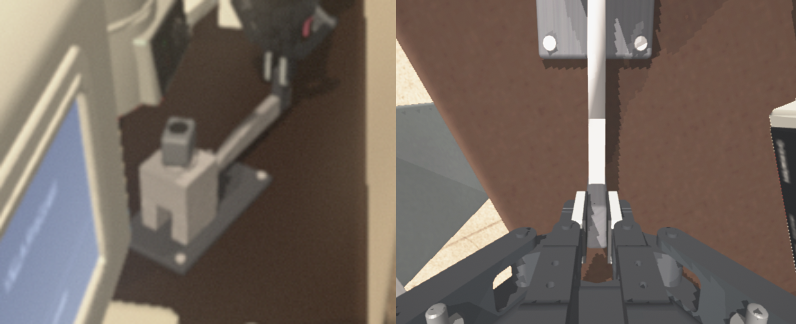

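Call:
servo_tool --pt "0.3 -0.05 0.3 0" --pt "0.3 0 0.3 0" --pt "0 0 0.2 0" --pt "0 0 0 0"

```text
clock: 30.62
tool_pos: [0.4231, -0.055, 0.0804]
eef_rot: [[0.42, 0.907, -0.001], [0.907, -0.42, 0.0], [-0.0, -0.001, -1.0]]
wrist_force: [-0.5, 0.3, -2.6]
grip_width: 0.132
finger_force: 108.2
```

```bash
cat > o.py <<'E'
from h import *
np.set_printoptions(precision=4,suppress=True)
s=arm.state(); t=s['tool_pos']
B=np.array([.5052,.1195]); a=np.radians(65.2); R=np.array([[np.cos(a),np.sin(a)],[-np.sin(a),np.cos(a)]])
print(t,"blk",R@(t[:2]-B),"F blk",R@s['wrist_force'][:2],s['wrist_force'][2],s['joint_pos'],s['clock'])
E
python3 o.py
```

```text
[ 0.4231 -0.055   0.0804] blk [-0.1929  0.0013] F blk [0.0651 0.5903] -2.5836655158655164 [ 0.0012  0.8095  0.0328  2.2844 -0.4539  0.0544  0.0435] 30.625
```

Call:
servo_tool --pt "0.5 0 0 0" --pt "0.5 0 0 0" --pt "0 0 0.1 0" --pt "0 0 0.05 0" --pt "0 0 0 0"

```text
clock: 31.25
tool_pos: [0.4315, -0.0372, 0.0778]
eef_rot: [[0.421, 0.907, -0.0], [0.907, -0.421, -0.0], [-0.0, -0.0, -1.0]]
wrist_force: [-0.0, 0.0, -2.1]
grip_width: 0.127
finger_force: 108.2
```

```bash
python3 o.py
```

```text
[ 0.4315 -0.0372  0.0778] blk [-0.1732  0.0011] F blk [0.0207 0.0461] -2.114798861154013 [-0.0459  0.8169  0.0415  2.2671 -0.4762  0.0657  0.0236] 31.25
```

Clear so far. I'll lower the wedge onto the foot plate, then advance.

Call:
servo_tool --pt "0 -0.03 0.05 0" --pt "0 0 0 0"

```text
clock: 31.5
tool_pos: [0.4312, -0.0371, 0.077]
eef_rot: [[0.421, 0.907, 0.0], [0.907, -0.421, -0.0], [-0.0, 0.0, -1.0]]
wrist_force: [-0.0, -1.0, 1.1]
grip_width: 0.128
finger_force: 108.6
```

Call:
servo_tool --pt "0.4 0 0 0" --pt "0.4 0 0 0" --pt "0.4 0 0 0" --pt "0 0 0 0"

```text
clock: 32.0
tool_pos: [0.4422, -0.0133, 0.077]
eef_rot: [[0.418, 0.908, 0.001], [0.908, -0.418, 0.001], [0.001, 0.001, -1.0]]
wrist_force: [0.4, 0.8, 4.0]
grip_width: 0.128
finger_force: 109.1
```

```bash
python3 o.py
```

```text
[ 0.4422 -0.0133  0.077 ] blk [-0.147   0.0015] F blk [ 0.8483 -0.0125] 3.966334362463318 [-0.1082  0.821   0.0566  2.2424 -0.5007  0.0886 -0.0021] 32.0
```

Call:
servo_tool --pt "0.3 0 0 0" --pt "0.3 0 0 0" --pt "0.3 0 0 0" --pt "0 0 0 0"

```text
clock: 32.5
tool_pos: [0.447, -0.0016, 0.0773]
eef_rot: [[0.424, 0.906, -0.003], [0.906, -0.424, -0.004], [-0.005, -0.001, -1.0]]
wrist_force: [-3.2, -8.2, 9.7]
grip_width: 0.126
finger_force: 109.8
```

```bash
python3 o.py
```

```text
[ 0.447  -0.0016  0.0773] blk [-0.1344  0.0021] F blk [-8.8218 -0.5016] 9.681340790806438 [-0.1508  0.8234  0.0794  2.2263 -0.514   0.1107 -0.0232] 32.5
```

Call:
servo_tool --pt "0.3 0 -0.03 0" --pt "0.3 0 0 0" --pt "0.3 0 0 0" --pt "0.3 0 0 0" --pt "0 0 0 0"

```text
clock: 33.12
tool_pos: [0.4583, 0.0228, 0.0773]
eef_rot: [[0.421, 0.907, -0.001], [0.907, -0.421, -0.001], [-0.001, -0.001, -1.0]]
wrist_force: [-1.3, -1.9, 1.8]
grip_width: 0.127
finger_force: 108.7
```

```bash
python3 o.py
```

```text
[0.4583 0.0228 0.0773] blk [-0.1075  0.002 ] F blk [-2.3082  0.405 ] 1.7539893362941914 [-0.2116  0.8276  0.0998  2.1935 -0.5306  0.144  -0.052 ] 33.125
```

Call:
servo_tool --pt "0.3 0 0 0" --pt "0.3 0 0 0" --pt "0.3 0 0 0" --pt "0.3 0 0 0" --pt "0 0 0 0"

```text
clock: 33.75
tool_pos: [0.4698, 0.0466, 0.0774]
eef_rot: [[0.418, 0.908, 0.001], [0.908, -0.418, 0.001], [0.002, 0.0, -1.0]]
wrist_force: [0.5, 0.2, -2.5]
grip_width: 0.131
finger_force: 108.3
```

```bash
python3 o.py; python3 g.py
```

```text
[0.4698 0.0466 0.0774] blk [-0.0811  0.0016] F blk [ 0.4116 -0.4129] -2.5459162453820596 [-0.2704  0.8334  0.1227  2.1581 -0.5446  0.1781 -0.0819] 33.75
[0.4698 0.0466 0.0774] [ 0.5475  0.2004 -2.5459] [ 0.0196 -0.0261  0.0393] 33.75
0.084 249 0.4752104264766073 0.5344291740551532 0.14864839441218125
0.087 89 0.47843872684472355 0.5336611115035883 0.1485808212470494
0.09 17 0.4928597558169203 0.5118394044027963 0.1313581156912117
0.093 1 0.49742957912607555 0.49742957912607555 0.12663737102351225
0.096 2 0.48633318864914676 0.5105548481359254 0.133012515615883
0.099 19 0.48632490457752864 0.5166356751657138 0.13700827920565506
0.102 57 0.48618504426216547 0.5186758170868687 0.13803220495200463
0.105 8 0.48824817589776537 0.5117610810311392 0.13539662422217102
0.108 9 0.4938091659146711 0.5154592917650102 0.13789300799333803
0.111 17 0.4883183349199467 0.5170413311399368 0.13969969352318778
0.114 31 0.488164294344149 0.5171723758667921 0.13993190865587868
0.117 29 0.4881020287733684 0.5144408971275286 0.13938595050496339
0.12 20 0.4882544981485253 0.5170787931935426 0.1400573556713819
0.123 33 0.48813423762877983 0.516495244905036 0.14048459718459727
0.126 25 0.4881522792704571 0.51655653539762 0.13905157435280036
0.129 35 0.4881576257734683 0.516862744275138 0.1399272066617664
0.132 25 0.48810053583402646 0.5187865209293515 0.1399170406227802
0.135 46 0.48807919306491127 0.5186219230855929 0.14000954746192995
0.138 124 0.49001879747247906 0.5167339048160509 0.13937264646215008
0.141 58 0.49348524923690107 0.5128608537597037 0.13677187936504442
0.144 1 0.5114161051499907 0.5114161051499907 0.12389722889451416
```

View pics/g.png

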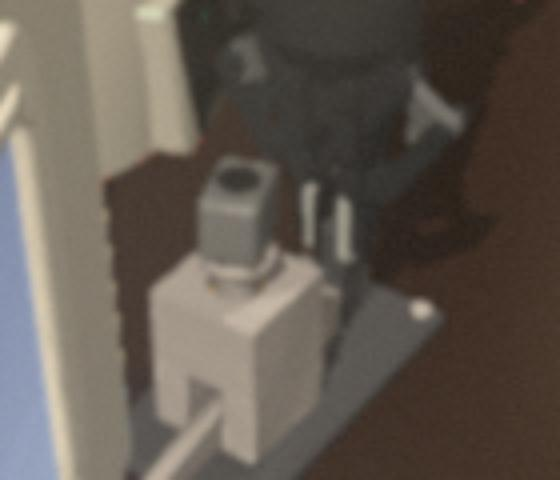

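Call:
servo_tool --pt "0.1 0 0 0" --pt "0 0 0.03 0" --pt "0 0 0 0"

```text
clock: 34.17
tool_pos: [0.4699, 0.047, 0.0773]
eef_rot: [[0.42, 0.907, 0.0], [0.907, -0.42, 0.001], [0.001, -0.0, -1.0]]
wrist_force: [-0.4, 0.6, 5.3]
grip_width: 0.128
finger_force: 109.1
```

Call:
servo_tool --pt "0 0 0 0" --pt "0 0 0 0" --pt "0 0 0 0" --pt "0 0 0 0" --claw 0

```text
clock: 34.67
tool_pos: [0.47, 0.0468, 0.0768]
eef_rot: [[0.42, 0.907, 0.0], [0.907, -0.42, 0.0], [0.0, 0.0, -1.0]]
wrist_force: [-0.7, 0.4, 0.1]
grip_width: 0.499
finger_force: 0.0
```

Call:
servo_tool --pt "0 0 -0.5 0" --pt "0 0 -0.9 0" --pt "0 0 -1 0" --pt "0 0 -1 0" --pt "0 0 -1 0"

```text
clock: 35.3
tool_pos: [0.4698, 0.0468, 0.1662]
eef_rot: [[0.42, 0.907, 0.0], [0.907, -0.42, 0.0], [0.0, 0.0, -1.0]]
wrist_force: [-0.3, 0.8, -0.4]
grip_width: 0.501
finger_force: 0.0
```

Call:
servo_tool --pt "-0.8 0 -1 0" --pt "-0.8 0 0 0" --pt "-0.8 0 0 0" --pt "-0.8 0 0 0" --pt "0 0 0 0"

```text
clock: 35.92
tool_pos: [0.442, -0.0128, 0.1845]
eef_rot: [[0.423, 0.906, -0.002], [0.906, -0.423, -0.0], [-0.001, -0.001, -1.0]]
wrist_force: [0.2, -0.1, 0.5]
grip_width: 0.498
finger_force: 0.0
```

```bash
python3 g.py|head -9; python3 m.py|grep -v "y -"
python3 - <<'E'
from h import *
B=np.array([.5052,.1195]); a=np.radians(65.2); R=np.array([[np.cos(a),np.sin(a)],[-np.sin(a),np.cos(a)]])
for n in ("side","wrist"):
    p=capture(n); P,u,v=cloud(p); q=(P[:,:2]-B)@R.T; z=P[:,2]
    k=(abs(q[:,1])<.02)&(q[:,0]>.03)&(q[:,0]<.12)&(z>.013)&(z<.04); print(n,"nose x",q[k,0].max() if k.any() else 0)
    k=(abs(q[:,1])<.03)&(q[:,0]<-.04)&(q[:,0]>-.14)&(z>.06)&(z<.075); print(n,"grip",cv2.minAreaRect((q[k]*1000).astype(np.float32)) if k.any() else 0, np.median(z[k]) if k.any() else 0)
    k=(np.hypot(*q.T)<.035)&(z>.12)&(z<.15); j=k&(z>.136); print(n,"headtop",np.percentile(z[k],98),cv2.minAreaRect((q[j]*1000).astype(np.float32)))
w=cv2.imread("pics/m_wrist.png"); s=cv2.resize(cv2.imread("pics/m_side.png")[200:360,220:400],(400,356)); cv2.imwrite("pics/fin.png",cv2.hconcat([s,cv2.resize(w,(400,356))]))
E
```

```text
[ 0.442  -0.0128  0.1845] [ 0.2266 -0.0904  0.4718] [0.0008 0.0399 0.0384] 35.925
0.084 242 0.4752654197204244 0.5345772321294628 0.14851327158093697
0.087 97 0.4753593228470531 0.5336686462472725 0.14866603839957793
0.09 11 0.4944738529319034 0.509971054100897 0.129177455650353
0.093 8 0.49708102086248446 0.5097644417508498 0.13095186761405653
0.096 1 0.5106230249952445 0.5106230249952445 0.13268303750425114
0.099 20 0.48611168594267706 0.5191032930448196 0.13563778927777947
0.102 53 0.48655273192863335 0.5163684477521607 0.13769605355850933
0.105 9 0.49024265465961026 0.5161635122524166 0.13491192346631575
[ 0.4426 -0.0118  0.1845] [ 0.4218  0.9067 -0.0002] [-0.2655  0.611   0.298   2.1816 -0.4411  0.4062 -0.0451] [0.1058 0.2142 0.0625] 35.975
tool in block [-0.1455  0.0017] yaw err deg -0.14825150496625383
side tower top ((-0.5742244720458984, 0.5415630340576172), (58.023223876953125, 57.88290786743164), 89.8776626586914)
side tip 0.71 [ 0.0709 -0.0122] 0.001649777394785723
wrist tower top ((-21.46612548828125, -0.1524333953857422), (56.11491775512695, 13.447137832641602), 89.7295
[... 617 characters left out ...]
7050436516031Traceback (most recent call last):
  File "<stdin>", line 7, in <module>
    return _quantile_unchecked(
        a, q, axis, out, overwrite_input, method, keepdims, weights)
    return _ureduce(a,
                    func=_quantile_ureduce_func,
    ...<5 lines>...
                    overwrite_input=overwrite_input,
                    method=method)
    r = func(a, **kwargs)
    result = _quantile(arr,
                       quantiles=q,
    ...<2 lines>...
                       out=out,
                       weights=wgt)
    slices_having_nans = np.isnan(arr[-1, ...])
                                  ~~~^^^^^^^^^
IndexError: index -1 is out of bounds for axis 0 with size 0
```

```bash
python3 -c "
from cell import arm; print(arm.hand_in())"
```

```text
the job is handed in; nothing more can be done
None
```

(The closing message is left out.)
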